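Feel a jig slide for its tight spot

ROBOT

A 6-joint arm with a two-finger parallel gripper is mounted at the origin on the work surface. World frame = base frame: x ahead of the robot, y to its left, z up, the work surface at z = 0. Lengths are in m, angles in degrees, forces in N, time in s.
With the tool pointing down it reaches from about 0.35 to 0.875 m from the base axis. Payload 4.2 kg.
Tool frame: the origin (TCP) lies on the centre line of the jaws, within the pads' length; the fingertips stand 19 mm ahead of it and the grasp point (between the pads) is the TCP; z points along the fingers, y is the line along which they close (so a half turn about z gives the same grasp; the last joint's range is limited). The gripper opens to 87 mm and grips with 3 to 60 N. Pads are 19 mm wide; open, the fingers measure 117 mm over their backs; the gripper's body (75 mm by 190 mm) begins 51 mm behind the grasp point.
Start: joints at [-54.282, 22.042, 0.453, 0, -68.411, -14.817], TCP at [0.223, -0.584, 0.216] pointing down, gripper open.
Joint ranges: [-179.83, 179.83], [-69.29, 118.12], [-61.27, 80.66], [-181.25, 117.63], [-171.15, -9.14], [-177.46, 177.46]. Speed limits (degrees/s): [159.86, 159.86, 180, 180, 180, 180].

INTERFACE

Orientations are given as a 3x3 rotation matrix whose columns are the frame's x, y, z axes.
In Python, from station import sense, capture, finish_job, search_frame, masks_of gives the robot as it stands.
- The arm moves only by the tool drive_tool, never from a script. Its argument "rows" is a list of rows, each a list of 7 numbers: the opening in per cent of the stroke, from 0 (shut) to 100 (fully open), then the shift along the world's x, y, z in mm, then the turn, a rotation vector about the world's x, y, z in rad. In form: [[fingers, dx, dy, dz, wx, wy, wz], ...]. A call has 1 to 5 rows; each row shifts and turns the commanded pose from where the row before left it; what a row does not reach is not made up. A row lasts 1/12 s, in which the tool goes at most 41.7 mm and 7.16 degrees, less where a joint would pass 70% of its speed; a pose out of reach is approached as far as the arm can. A call is refused whole if a number of a shift passes 41.7 or a number of a turn 0.125, either way. A call with a gripper value outside its range is refused whole. The fingers move at their own pace and stop on an object; the grip force is fixed at half the most. Time passes only in rows, so rows that do not move let the fingers close. It gives the time, the measured TCP pose, the force, the opening and the grip force at its end, in the units of the state.
- sense(): the state, without advancing time (a new reading comes with each control period).
- capture(name): name is "side" or "top"; returns a dict with "frame" (480x640x3 uint8, red, green, blue), "z_map" (480x640 float32, m along the optical axis (not along the pixel's ray), 0 where there is no reading), "fx", "fy", "cx", "cy" (pixels), "distortion" ([k1, k2, p1, p2, k3] as OpenCV has them; the pictures are not rectified), "R" (3x3) and "t" (3): a world point X has camera coordinates R X + t. Camera axes: x right, y down, z forward; pixel columns grow to the right and rows downward; lengths in m; the calibration is good to about 2 mm. A picture is of the moment at which its call begins.
- finish_job(): hands the job in; it is judged then, once.
Trained networks look in a picture, given as the dict that the camera call returned (one of the last four; its "shot" number tells which), for a name from the list of things; names that differ only in an ending like _2 or _b are one class to them, and where a whole thing is asked for, a point or a joint stands for the part that bears it (a point fixed in the world has none). Each returns a list of dicts, best first, with "p" (0 to 1); they miss things now and then, are a little off and sometimes report something else, mostly with a low value. They report only what shows in the picture. A call takes as long as a camera call.
- search_frame(label, picture): "xy" ([column, row] in pixels, amid what is visible of it).
- masks_of(label, picture): "region" (480x640 bool, what is visible of it) and "xy" ([column, row] in pixels, amid what is visible of it).
The state is a dict: "time_s": time; "joints": joint angles; "joint_velocities": joint speeds; "effort": joint torques, N m; "tcp_pos": TCP position; "ee_rot": TCP orientation; "wrist_force": force on the tool from outside, world axes, zero at the start; "moment": the same for the moment, N m; "gripper_width": opening from 0.0 (shut) to 1.0 (fully open); "gripper_force": force on a finger pad.
Only numpy, scipy, OpenCV 4.12 (cv2) and the standard library are available. Lean on these libraries where they do the work, as an engineer would, in place of code of your own. Each camera call takes 0.05 s, during which the arm holds its last target. There are 200 camera calls.

TASK

Feel out the slide of the sawing jig: take its carriage by the black knob and stroke it slowly through its whole travel, first until it gently presses the bumper of the green stop, then back until it gently presses the bumper of the red stop, feeling for the one stretch where it drags. Then leave the carriage standing in the middle of that tight spot, let go of it, and leave everything else on the bench where it is.

Things in the scene. Friction and masses are not known exactly. Their poses are not given: they have to be found in the camera images.
- bed: fixed plywood board 200 x 540 x 18 mm on the bench that carries the slide; origin at the centre of its underside; its y axis is the direction of the slide's travel, z up
- rail: steel rail 26 x 530 x 16 mm along the middle of the bed, fixed. Hidden in it is one tight spot: over 24 mm of carriage travel (and a ramp of 8 mm at each side) carriage and rail press and rub on each other: 7 to 14 N to push, 2 to 3 N elsewhere. Its middle is where the carriage's origin is between -50 and +100 mm along the bed's y axis. It holds a released carriage in place
- carriage: aluminium carriage, 80 mm across by 90 mm along the rail, sliding along the bed's y axis; origin midway between its ends, on the bed's top; its 12 mm plate lies 22 to 34 mm above that. A wooden fence stands along its +x edge, 29 to 39 mm from the middle, up to 56 mm above the origin. Mass 0.4 to 0.9 kg. It starts in the -y half of the bed
- knob (a point): point to grip on the carriage: on the axis of the upright round black knob, 23 mm below its top. The knob is 26 mm in diameter, its foot 40 and its top 86 mm above the bed's top, at the middle of the carriage (straight above its origin)
- stop_green: green stop across the rail, fixed, 70 x 30 (along the rail) x 38 mm; origin under its centre on the bed's top. A black sprung bumper pin sticks out of it towards the carriage, 28 mm up; the carriage meets it when their origins are 72 mm apart, and it then yields 1 mm per 5 N, 6 mm at most. Green may be at either end of the rail
- stop_red: red stop block, like the green one in all but its colour, at the other end of the rail
- offcut: loose wooden offcut 32 x 75 x 18 mm lying on the bed beside the rail (-x side); origin under its centre; to be left alone
- pencil: loose yellow pencil 120 mm long, 8 mm thick, lying on the bed beside the rail (+x side); origin under its centre; to be left alone
- pine_block: loose pine block 150 x 80 x 30 mm on the bench; to be left alone
- chisel: loose blue-handled tool on the bench; to be left alone
- hammer: loose hammer on the bench; to be left alone
- try_square: loose try square with a wooden stock and a steel blade on the bench; to be left alone

How it is judged:
By the outcome, as a careful person would: the job done as asked, in the order asked, and still so for the second after the job is handed in, with the robot touching nothing.
It also fails if it takes over 72 s, if anything falls off the work surface, if the arm or the gripper's body presses on something with over 40 N, if the wrist force passes 120 N, or if a joint passes its speed limit or range.

## Working session

There is one attempt and no reset: what is moved stays moved. The work goes in short steps, Python scripts to look and compute and a tool call to move; the robot and the scene stay as the last step left them, time stands still between calls to the robot, and variables do not carry over. Pictures are saved under pics/ and viewed, at most 10 in all, crops included, and the job is handed in when it is done.

Besides the shell and the picture viewer there is one more tool, called after "Request:" by a JSON object that holds its "method" and its "body". drive_tool: Moves the arm, as the interface text tells. Its arguments: {"type":"object","properties":{"rows":{"type":"array"}},"required":["rows"]}

```bash
mkdir -p pics; cat > h.py <<'E'
import numpy as np,cv2
from station import *
def pts(c,region=None):
    z=c["z_map"];m=z>0
    if region is not None:m=m&region
    v,u=np.nonzero(m);K=np.array([[c["fx"],0,c["cx"]],[0,c["fy"],c["cy"]],[0,0,1.]])
    n=cv2.undistortPoints(np.stack([u,v],1).astype(float)[:,None],K,np.array(c["distortion"],float))[:,0]
    d=z[v,u][:,None];P=np.hstack([n*d,d])
    return (P-np.array(c["t"]))@np.array(c["R"])
def save(c,name): cv2.imwrite("pics/"+name,c["frame"][:,:,::-1])
E
python3 - <<'E'
from h import *
for n in("top","side"):
    c=capture(n);save(c,n+"0.png");print(n)
    for l in("bed","rail","carriage","knob","stop_green","stop_red","offcut","pencil"):
        r=masks_of(l,c)
        if r:
            P=pts(c,r[0]["region"])
            if len(P): print(l,round(r[0]["p"],2),np.round(r[0]["xy"]),len(P),np.round(np.median(P,0),3),np.round(np.percentile(P,2,0),3),np.round(np.percentile(P,98,0),3))
            if l in("bed","rail") and len(P)>9:
                print(cv2.minAreaRect((P[:,:2]*1000).astype(np.float32)))
s=sense();print(s["tcp_pos"],s["ee_rot"],s["wrist_force"],s["gripper_width"])
E
```

```text
top
bed 0.83 [324. 222.] 13280 [ 0.556 -0.006  0.018] [ 0.428 -0.246  0.013] [0.69  0.266 0.061]
((563.364013671875, 9.961822509765625), (552.0413208007812, 206.5718231201172), 76.65789794921875)
rail 0.92 [297. 214.] 1336 [0.57  0.057 0.033] [ 0.494 -0.241  0.027] [0.615 0.26  0.038]
((560.7593383789062, 9.390594482421875), (528.9197998046875, 26.683006286621094), 76.76045227050781)
carriage 0.55 [358. 223.] 1224 [ 0.537 -0.082  0.052] [ 0.497 -0.128  0.021] [ 0.58  -0.037  0.105]
knob 0.83 [357. 225.] 1142 [ 0.538 -0.082  0.052] [ 0.497 -0.126  0.047] [ 0.578 -0.04   0.105]
stop_green 0.89 [236. 191.] 394 [0.611 0.227 0.055] [0.579 0.208 0.037] [0.643 0.247 0.06 ]
stop_red 0.93 [401. 237.] 403 [ 0.511 -0.194  0.055] [ 0.479 -0.215  0.034] [ 0.544 -0.175  0.06 ]
offcut 0.69 [268. 230.] 395 [0.515 0.142 0.035] [0.493 0.108 0.018] [0.536 0.177 0.04 ]
pencil 0.57 [339. 189.] 70 [ 0.629 -0.038  0.025] [ 0.622 -0.064  0.017] [ 0.638 -0.001  0.028]
side
bed 0.97 [269. 249.] 10755 [0.547 0.042 0.019] [ 0.425 -0.233  0.003] [0.695 0.278 0.073]
((565.1964721679688, -1.165802001953125), (563.
[... 354 characters left out ...]
9. 212.] 1028 [ 0.533 -0.072  0.054] [ 0.494 -0.123  0.031] [ 0.58  -0.033  0.106]
stop_green 0.87 [209. 289.] 602 [0.602 0.233 0.055] [0.574 0.204 0.018] [0.652 0.251 0.059]
stop_red 0.9 [333. 195.] 384 [ 0.505 -0.186  0.054] [ 0.475 -0.211  0.024] [ 0.545 -0.171  0.061]
offcut 0.87 [257. 284.] 461 [0.512 0.15  0.036] [0.491 0.111 0.022] [0.537 0.183 0.041]
pencil 0.73 [162. 370.] 793 [0.577 0.421 0.021] [ 0.542  0.368 -0.   ] [0.648 0.526 0.028]
[ 0.22299445 -0.58383791  0.2159617 ] [[-9.34209386e-01 -3.56725135e-01  3.65715320e-05]
 [-3.56725135e-01  9.34209386e-01 -8.99716294e-07]
 [-3.38445170e-05 -1.38865081e-05 -9.99999999e-01]] [-0.07611849  0.72717594 -0.25601134] 1.0001737129942208
```

View pics/top0.png

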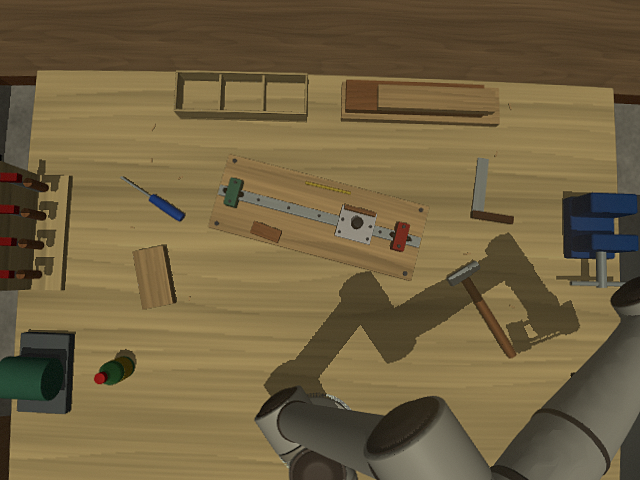

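View pics/side0.png

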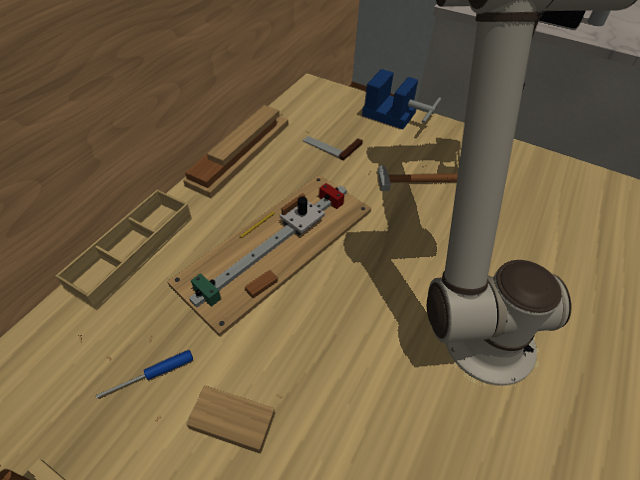

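```bash
python3 - <<'E'
from h import *
u=np.array([.2297,.9733]);x=np.array([.9733,-.2297]);o=np.array([.561,.0095])
for n in("top","side"):
    c=capture(n);P=pts(c)
    q=P[:,:2]-o;a=np.c_[q@x,q@u,P[:,2]]
    ok=(abs(a[:,0])<.03)&(abs(a[:,1])<.27)
    k=ok&(a[:,2]>.095)&(a[:,2]<.115);print(n,"knob",k.sum(),np.round(np.median(P[k],0),4),np.round(a[k].min(0),4),np.round(a[k].max(0),4))
    for l in("stop_green","stop_red"):
        r=masks_of(l,c)[0]["region"];S=pts(c,r);b=np.c_[(S[:,:2]-o)@x,(S[:,:2]-o)@u,S[:,2]];b=b[b[:,2]>.05]
        print(l,np.round(np.percentile(b,2,0),4),np.round(np.percentile(b,98,0),4))
E
```

```text
top knob 88 [ 0.5379 -0.0824  0.104 ] [-0.0128 -0.107   0.0963] [ 0.0116 -0.0829  0.108 ]
stop_green [-0.0333  0.2063  0.0504] [0.0326 0.2424 0.0594]
stop_red [-0.034  -0.2298  0.051 ] [ 0.0327 -0.1933  0.0597]
side knob 82 [ 0.5364 -0.0789  0.1046] [-0.0141 -0.1066  0.0956] [ 0.0119 -0.081   0.108 ]
stop_green [-0.0373  0.2071  0.0505] [0.0308 0.2452 0.0598]
stop_red [-0.0361 -0.2245  0.0504] [ 0.0298 -0.1872  0.0604]
```

Request:
{"method": "drive_tool", "body": {"rows": [[60, 21, 33.5, 0, 0, 0, -0.0398], [60, 21, 33.5, 0, 0, 0, -0.0398], [60, 21, 33.5, 0, 0, 0, -0.0398], [60, 21, 33.5, 0, 0, 0, -0.0398], [60, 21, 33.5, 0, 0, 0, -0.0398]]}}

```text
time_s: 1.62
tcp_pos: [0.3285, -0.4148, 0.2161]
ee_rot: [[-0.987, -0.163, 0.0], [-0.163, 0.987, -0.0], [-0.0, -0.0, -1.0]]
wrist_force: [0.4, -0.1, -0.3]
gripper_width: 0.707
gripper_force: 0.0
```

Request:
{"method": "drive_tool", "body": {"rows": [[60, 21, 33.5, 0, 0, 0, -0.0398], [60, 21, 33.5, 0, 0, 0, -0.0398], [60, 21, 33.5, 0, 0, 0, -0.0398], [60, 21, 33.5, 0, 0, 0, -0.0398], [60, 21, 33.5, 0, 0, 0, -0.0398]]}}

```text
time_s: 2.03
tcp_pos: [0.4337, -0.2471, 0.2164]
ee_rot: [[-0.999, 0.035, 0.001], [0.035, 0.999, -0.0], [-0.001, -0.0, -1.0]]
wrist_force: [1.1, -0.3, -0.1]
gripper_width: 0.602
gripper_force: 0.0
```

Request:
{"method": "drive_tool", "body": {"rows": [[60, 21, 33.5, 0, 0, 0, -0.0398], [60, 21, 33.5, 0, 0, 0, -0.0398], [60, 21, 33.5, 0, 0, 0, -0.0398], [60, 21, 33.5, 0, 0, 0, -0.0398], [60, 21, 33.5, 0, 0, 0, -0.0398]]}}

```text
time_s: 2.45
tcp_pos: [0.5387, -0.0794, 0.2163]
ee_rot: [[-0.973, 0.232, 0.001], [0.232, 0.973, -0.0], [-0.001, 0.0, -1.0]]
wrist_force: [-0.3, -0.3, 0.9]
gripper_width: 0.601
gripper_force: 0.0
```

Request:
{"method": "drive_tool", "body": {"rows": [[60, 0, -3, -35, 0, 0, 0], [60, 0, 0, -35, 0, 0, 0], [60, 0, 0, -30, 0, 0, 0], [60, 0, 0, -20, 0, 0, 0], [60, 0, 0, -15, 0, 0, 0]]}}

```text
time_s: 2.87
tcp_pos: [0.5367, -0.0842, 0.0785]
ee_rot: [[-0.973, 0.23, -0.004], [0.23, 0.973, -0.0], [0.003, -0.001, -1.0]]
wrist_force: [-0.1, 0.1, 0.8]
gripper_width: 0.6
gripper_force: 0.0
```

Request:
{"method": "drive_tool", "body": {"rows": [[60, 0, 0, 0, 0, 0, 0], [45, 0, 0, 0, 0, 0, 0], [35, 0, 0, 0, 0, 0, 0], [25, 0, 0, 0, 0, 0, 0], [15, 0, 0, 0, 0, 0, 0]]}}

```text
time_s: 3.28
tcp_pos: [0.5389, -0.0843, 0.0824]
ee_rot: [[-0.973, 0.23, 0.003], [0.23, 0.973, 0.0], [-0.003, 0.001, -1.0]]
wrist_force: [0.4, 0.7, 0.2]
gripper_width: 0.381
gripper_force: 0.0
```

Request:
{"method": "drive_tool", "body": {"rows": [[10, 0, 0, 0, 0, 0, 0], [10, 0, 0, 0, 0, 0, 0], [10, 0, 0, 0, 0, 0, 0]]}}

```text
time_s: 3.53
tcp_pos: [0.5388, -0.0841, 0.0821]
ee_rot: [[-0.973, 0.23, 0.002], [0.23, 0.973, 0.0], [-0.002, 0.001, -1.0]]
wrist_force: [-0.6, 2.5, 4.9]
gripper_width: 0.286
gripper_force: 30.0
```

```bash
python3 - <<'E'
from h import *
c=capture("side");f=cv2.resize(c["frame"][130:330,170:430],(780,600));cv2.imwrite("pics/g1.png",f[:,:,::-1])
s=sense();print(s["tcp_pos"],s["wrist_force"],s["moment"],s["gripper_width"],s["gripper_force"])
E
```

```text
[ 0.53882512 -0.08411514  0.08209259] [-0.31519382  1.45914884  4.8413955 ] [0.65394001 0.24386924 0.03494978] 0.2875067037392567 30.001160502433777
```

View pics/g1.png

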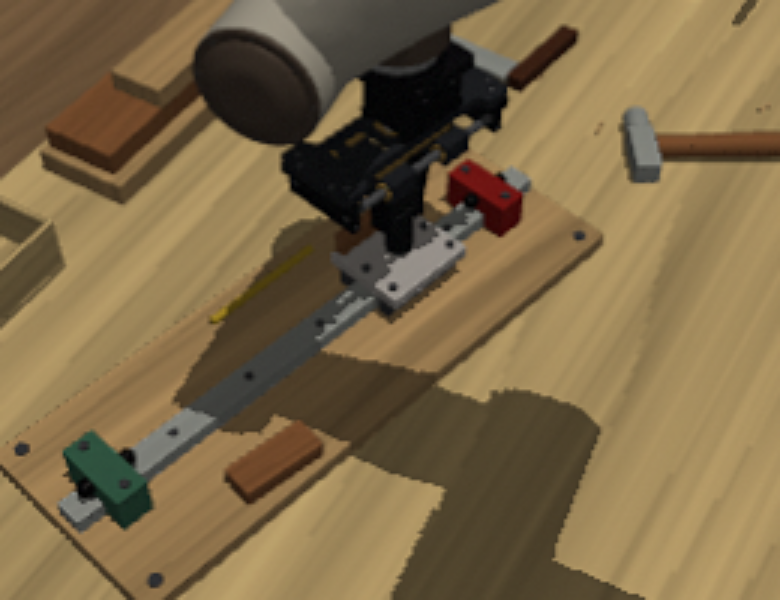

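Request:
{"method": "drive_tool", "body": {"rows": [[10, 0.5, 2, 0, 0, 0, 0], [10, 0.9, 3.9, 0, 0, 0, 0], [10, 0.9, 3.9, 0, 0, 0, 0]]}}

```text
time_s: 3.83
tcp_pos: [0.5409, -0.0753, 0.0821]
ee_rot: [[-0.973, 0.23, 0.001], [0.23, 0.973, -0.001], [-0.002, -0.001, -1.0]]
wrist_force: [-0.9, -2.3, 5.1]
gripper_width: 0.287
gripper_force: 30.0
```

Request:
{"method": "drive_tool", "body": {"rows": [[10, 0.92, 3.9, 0, 0, 0, 0], [10, 0.92, 3.9, 0, 0, 0, 0], [10, 0.92, 3.9, 0, 0, 0, 0]]}}

```text
time_s: 4.08
tcp_pos: [0.5436, -0.0635, 0.0821]
ee_rot: [[-0.973, 0.23, 0.001], [0.23, 0.973, -0.001], [-0.002, -0.001, -1.0]]
wrist_force: [-0.3, -1.7, 5.5]
gripper_width: 0.287
gripper_force: 30.0
```

Request:
{"method": "drive_tool", "body": {"rows": [[10, 0.92, 3.9, 0, 0, 0, 0], [10, 0.92, 3.9, 0, 0, 0, 0], [10, 0.92, 3.9, 0, 0, 0, 0]]}}

```text
time_s: 4.33
tcp_pos: [0.5464, -0.0518, 0.082]
ee_rot: [[-0.973, 0.23, 0.001], [0.23, 0.973, -0.001], [-0.002, -0.001, -1.0]]
wrist_force: [-0.1, -2.9, 5.1]
gripper_width: 0.292
gripper_force: 30.0
```

Request:
{"method": "drive_tool", "body": {"rows": [[10, 0.92, 3.9, 0, 0, 0, 0], [10, 0.92, 3.9, 0, 0, 0, 0], [10, 0.92, 3.9, 0, 0, 0, 0]]}}

```text
time_s: 4.58
tcp_pos: [0.5492, -0.0401, 0.0821]
ee_rot: [[-0.973, 0.23, 0.001], [0.23, 0.973, -0.001], [-0.002, -0.001, -1.0]]
wrist_force: [0.0, -2.0, 5.1]
gripper_width: 0.288
gripper_force: 30.0
```

Request:
{"method": "drive_tool", "body": {"rows": [[10, 0.92, 3.9, 0, 0, 0, 0], [10, 0.92, 3.9, 0, 0, 0, 0], [10, 0.92, 3.9, 0, 0, 0, 0]]}}

```text
time_s: 4.83
tcp_pos: [0.552, -0.0284, 0.0821]
ee_rot: [[-0.973, 0.23, 0.001], [0.23, 0.973, -0.001], [-0.002, -0.001, -1.0]]
wrist_force: [-0.7, -2.2, 5.5]
gripper_width: 0.289
gripper_force: 30.0
```

Request:
{"method": "drive_tool", "body": {"rows": [[10, 0.92, 3.9, 0, 0, 0, 0], [10, 0.92, 3.9, 0, 0, 0, 0]]}}

```text
time_s: 5.0
tcp_pos: [0.5538, -0.0206, 0.0821]
ee_rot: [[-0.973, 0.23, 0.001], [0.23, 0.973, -0.001], [-0.002, -0.001, -1.0]]
wrist_force: [-0.7, -2.2, 5.4]
gripper_width: 0.289
gripper_force: 30.0
```

Request:
{"method": "drive_tool", "body": {"rows": [[10, 0.92, 3.9, 0, 0, 0, 0], [10, 0.92, 3.9, 0, 0, 0, 0]]}}

```text
time_s: 5.17
tcp_pos: [0.5557, -0.0128, 0.0821]
ee_rot: [[-0.973, 0.23, 0.001], [0.23, 0.973, -0.001], [-0.002, -0.001, -1.0]]
wrist_force: [-0.3, -1.7, 4.8]
gripper_width: 0.288
gripper_force: 30.0
```

Request:
{"method": "drive_tool", "body": {"rows": [[10, 0.92, 3.9, 0, 0, 0, 0], [10, 0.92, 3.9, 0, 0, 0, 0]]}}

```text
time_s: 5.33
tcp_pos: [0.5573, -0.0058, 0.0821]
ee_rot: [[-0.973, 0.229, 0.001], [0.229, 0.973, -0.003], [-0.001, -0.002, -1.0]]
wrist_force: [0.3, -8.2, 6.6]
gripper_width: 0.282
gripper_force: 30.0
```

Request:
{"method": "drive_tool", "body": {"rows": [[10, 0.92, 3.9, 0, 0, 0, 0], [10, 0.92, 3.9, 0, 0, 0, 0]]}}

```text
time_s: 5.5
tcp_pos: [0.559, 0.0014, 0.0821]
ee_rot: [[-0.973, 0.229, 0.0], [0.229, 0.973, -0.003], [-0.001, -0.003, -1.0]]
wrist_force: [-0.4, -9.4, 5.5]
gripper_width: 0.29
gripper_force: 30.0
```

Request:
{"method": "drive_tool", "body": {"rows": [[10, 0.92, 3.9, 0, 0, 0, 0], [10, 0.92, 3.9, 0, 0, 0, 0]]}}

```text
time_s: 5.67
tcp_pos: [0.5608, 0.0091, 0.0821]
ee_rot: [[-0.973, 0.23, 0.0], [0.23, 0.973, -0.003], [-0.001, -0.003, -1.0]]
wrist_force: [0.1, -8.9, 5.5]
gripper_width: 0.286
gripper_force: 30.0
```

Request:
{"method": "drive_tool", "body": {"rows": [[10, 0.92, 3.9, 0, 0, 0, 0], [10, 0.92, 3.9, 0, 0, 0, 0]]}}

```text
time_s: 5.83
tcp_pos: [0.5626, 0.0168, 0.0821]
ee_rot: [[-0.973, 0.23, 0.0], [0.23, 0.973, -0.003], [-0.001, -0.003, -1.0]]
wrist_force: [-0.0, -7.5, 5.4]
gripper_width: 0.29
gripper_force: 30.0
```

Request:
{"method": "drive_tool", "body": {"rows": [[10, 0.92, 3.9, 0, 0, 0, 0], [10, 0.92, 3.9, 0, 0, 0, 0]]}}

```text
time_s: 6.0
tcp_pos: [0.5646, 0.0249, 0.0821]
ee_rot: [[-0.973, 0.23, 0.0], [0.23, 0.973, -0.003], [-0.001, -0.003, -1.0]]
wrist_force: [-0.4, -5.6, 5.5]
gripper_width: 0.285
gripper_force: 30.0
```

Request:
{"method": "drive_tool", "body": {"rows": [[10, 0.92, 3.9, 0, 0, 0, 0], [10, 0.92, 3.9, 0, 0, 0, 0]]}}

```text
time_s: 6.17
tcp_pos: [0.5667, 0.0337, 0.0821]
ee_rot: [[-0.973, 0.23, 0.001], [0.23, 0.973, -0.001], [-0.002, -0.001, -1.0]]
wrist_force: [-0.0, -2.2, 4.7]
gripper_width: 0.287
gripper_force: 30.0
```

Request:
{"method": "drive_tool", "body": {"rows": [[10, 0.92, 3.9, 0, 0, 0, 0], [10, 0.92, 3.9, 0, 0, 0, 0]]}}

```text
time_s: 6.33
tcp_pos: [0.5686, 0.0418, 0.0821]
ee_rot: [[-0.973, 0.23, 0.001], [0.23, 0.973, -0.001], [-0.002, -0.001, -1.0]]
wrist_force: [0.4, -1.9, 5.5]
gripper_width: 0.286
gripper_force: 30.0
```

Request:
{"method": "drive_tool", "body": {"rows": [[10, 0.92, 3.9, 0, 0, 0, 0], [10, 0.92, 3.9, 0, 0, 0, 0]]}}

```text
time_s: 6.5
tcp_pos: [0.5705, 0.0496, 0.0821]
ee_rot: [[-0.973, 0.23, 0.002], [0.23, 0.973, -0.001], [-0.002, -0.001, -1.0]]
wrist_force: [-0.2, -2.5, 5.7]
gripper_width: 0.291
gripper_force: 30.0
```

Request:
{"method": "drive_tool", "body": {"rows": [[10, 0.92, 3.9, 0, 0, 0, 0], [10, 0.92, 3.9, 0, 0, 0, 0]]}}

```text
time_s: 6.67
tcp_pos: [0.5723, 0.0574, 0.0821]
ee_rot: [[-0.973, 0.23, 0.002], [0.23, 0.973, -0.001], [-0.002, -0.001, -1.0]]
wrist_force: [0.1, -2.1, 5.1]
gripper_width: 0.286
gripper_force: 30.0
```

Request:
{"method": "drive_tool", "body": {"rows": [[10, 0.92, 3.9, 0, 0, 0, 0], [10, 0.92, 3.9, 0, 0, 0, 0]]}}

```text
time_s: 6.83
tcp_pos: [0.5742, 0.0653, 0.0821]
ee_rot: [[-0.973, 0.23, 0.002], [0.23, 0.973, -0.001], [-0.002, -0.001, -1.0]]
wrist_force: [0.6, -2.4, 5.5]
gripper_width: 0.289
gripper_force: 30.0
```

Request:
{"method": "drive_tool", "body": {"rows": [[10, 0.92, 3.9, 0, 0, 0, 0], [10, 0.92, 3.9, 0, 0, 0, 0]]}}

```text
time_s: 7.0
tcp_pos: [0.576, 0.073, 0.0821]
ee_rot: [[-0.973, 0.23, 0.002], [0.23, 0.973, -0.001], [-0.002, -0.001, -1.0]]
wrist_force: [-0.8, -1.9, 6.3]
gripper_width: 0.288
gripper_force: 30.0
```

Request:
{"method": "drive_tool", "body": {"rows": [[10, 0.92, 3.9, 0, 0, 0, 0], [10, 0.92, 3.9, 0, 0, 0, 0]]}}

```text
time_s: 7.17
tcp_pos: [0.5779, 0.0809, 0.0821]
ee_rot: [[-0.973, 0.23, 0.002], [0.23, 0.973, -0.001], [-0.002, -0.001, -1.0]]
wrist_force: [-0.5, -2.0, 5.4]
gripper_width: 0.286
gripper_force: 30.0
```

Request:
{"method": "drive_tool", "body": {"rows": [[10, 0.92, 3.9, 0, 0, 0, 0], [10, 0.92, 3.9, 0, 0, 0, 0], [10, 0.92, 3.9, 0, 0, 0, 0], [10, 0.92, 3.9, 0, 0, 0, 0]]}}

```text
time_s: 7.5
tcp_pos: [0.5816, 0.0964, 0.0821]
ee_rot: [[-0.973, 0.23, 0.002], [0.23, 0.973, -0.001], [-0.002, -0.001, -1.0]]
wrist_force: [0.3, -1.8, 5.6]
gripper_width: 0.286
gripper_force: 30.0
```

Request:
{"method": "drive_tool", "body": {"rows": [[10, 0.92, 3.9, 0, 0, 0, 0], [10, 0.92, 3.9, 0, 0, 0, 0], [10, 0.92, 3.9, 0, 0, 0, 0], [10, 0.92, 3.9, 0, 0, 0, 0]]}}

```text
time_s: 7.83
tcp_pos: [0.5853, 0.1121, 0.0821]
ee_rot: [[-0.973, 0.23, 0.002], [0.23, 0.973, -0.001], [-0.002, -0.001, -1.0]]
wrist_force: [0.0, -2.7, 5.1]
gripper_width: 0.29
gripper_force: 30.0
```

Request:
{"method": "drive_tool", "body": {"rows": [[10, 0.92, 3.9, 0, 0, 0, 0], [10, 0.92, 3.9, 0, 0, 0, 0], [10, 0.92, 3.9, 0, 0, 0, 0], [10, 0.92, 3.9, 0, 0, 0, 0]]}}

```text
time_s: 8.17
tcp_pos: [0.589, 0.1277, 0.0821]
ee_rot: [[-0.973, 0.23, 0.002], [0.23, 0.973, -0.001], [-0.002, -0.001, -1.0]]
wrist_force: [1.2, -3.3, 5.7]
gripper_width: 0.288
gripper_force: 30.0
```

Request:
{"method": "drive_tool", "body": {"rows": [[10, 0.92, 3.9, 0, 0, 0, 0], [10, 0.92, 3.9, 0, 0, 0, 0], [10, 0.92, 3.9, 0, 0, 0, 0], [10, 0.46, 1.95, 0, 0, 0, 0]]}}

```text
time_s: 8.5
tcp_pos: [0.5923, 0.1416, 0.0821]
ee_rot: [[-0.973, 0.229, 0.002], [0.229, 0.973, -0.001], [-0.002, -0.0, -1.0]]
wrist_force: [0.1, -2.5, 4.9]
gripper_width: 0.284
gripper_force: 30.0
```

Request:
{"method": "drive_tool", "body": {"rows": [[10, 0.46, 1.95, 0, 0, 0, 0], [10, 0.46, 1.95, 0, 0, 0, 0]]}}

```text
time_s: 8.67
tcp_pos: [0.5932, 0.1453, 0.0821]
ee_rot: [[-0.973, 0.23, 0.002], [0.23, 0.973, -0.001], [-0.002, -0.0, -1.0]]
wrist_force: [0.0, -2.1, 6.0]
gripper_width: 0.285
gripper_force: 30.0
```

Request:
{"method": "drive_tool", "body": {"rows": [[10, 0.46, 1.95, 0, 0, 0, 0], [10, 0.46, 1.95, 0, 0, 0, 0]]}}

```text
time_s: 8.83
tcp_pos: [0.5941, 0.1492, 0.0821]
ee_rot: [[-0.973, 0.23, 0.002], [0.23, 0.973, -0.001], [-0.002, -0.0, -1.0]]
wrist_force: [0.5, -2.8, 5.2]
gripper_width: 0.292
gripper_force: 30.0
```

Request:
{"method": "drive_tool", "body": {"rows": [[10, 0.23, 0.98, 0, 0, 0, 0], [10, 0.23, 0.98, 0, 0, 0, 0]]}}

```text
time_s: 9.0
tcp_pos: [0.5946, 0.1512, 0.0821]
ee_rot: [[-0.973, 0.23, 0.002], [0.23, 0.973, -0.001], [-0.002, -0.0, -1.0]]
wrist_force: [1.2, -2.1, 4.4]
gripper_width: 0.289
gripper_force: 30.0
```

Request:
{"method": "drive_tool", "body": {"rows": [[10, 0.23, 0.98, 0, 0, 0, 0], [10, 0.23, 0.98, 0, 0, 0, 0]]}}

```text
time_s: 9.17
tcp_pos: [0.595, 0.1531, 0.0821]
ee_rot: [[-0.973, 0.23, 0.002], [0.23, 0.973, -0.001], [-0.002, -0.0, -1.0]]
wrist_force: [-0.1, -2.2, 5.0]
gripper_width: 0.285
gripper_force: 30.0
```

Request:
{"method": "drive_tool", "body": {"rows": [[10, 0.23, 0.98, 0, 0, 0, 0], [10, 0.23, 0.98, 0, 0, 0, 0]]}}

```text
time_s: 9.33
tcp_pos: [0.5954, 0.1551, 0.0821]
ee_rot: [[-0.973, 0.23, 0.002], [0.23, 0.973, -0.001], [-0.002, -0.0, -1.0]]
wrist_force: [0.6, -2.5, 5.2]
gripper_width: 0.288
gripper_force: 30.0
```

Request:
{"method": "drive_tool", "body": {"rows": [[10, 0.23, 0.98, 0, 0, 0, 0], [10, 0.23, 0.98, 0, 0, 0, 0]]}}

```text
time_s: 9.5
tcp_pos: [0.596, 0.157, 0.0821]
ee_rot: [[-0.973, 0.23, 0.002], [0.23, 0.973, -0.001], [-0.002, -0.0, -1.0]]
wrist_force: [-0.2, -2.5, 5.1]
gripper_width: 0.288
gripper_force: 30.0
```

Request:
{"method": "drive_tool", "body": {"rows": [[10, 0.23, 0.98, 0, 0, 0, 0], [10, 0.23, 0.98, 0, 0, 0, 0]]}}

```text
time_s: 9.67
tcp_pos: [0.5964, 0.159, 0.0821]
ee_rot: [[-0.973, 0.23, 0.002], [0.23, 0.973, -0.001], [-0.002, -0.0, -1.0]]
wrist_force: [0.3, -1.5, 4.2]
gripper_width: 0.283
gripper_force: 30.0
```

Request:
{"method": "drive_tool", "body": {"rows": [[10, 0.23, 0.98, 0, 0, 0, 0], [10, 0.23, 0.98, 0, 0, 0, 0]]}}

```text
time_s: 9.83
tcp_pos: [0.5967, 0.1601, 0.0821]
ee_rot: [[-0.973, 0.23, 0.001], [0.23, 0.973, -0.002], [-0.001, -0.002, -1.0]]
wrist_force: [1.0, -5.8, 6.4]
gripper_width: 0.286
gripper_force: 30.0
```

Request:
{"method": "drive_tool", "body": {"rows": [[10, 0.23, 0.98, 0, 0, 0, 0]]}}

```text
time_s: 9.92
tcp_pos: [0.5967, 0.1605, 0.0821]
ee_rot: [[-0.973, 0.23, 0.0], [0.23, 0.973, -0.003], [-0.001, -0.003, -1.0]]
wrist_force: [-0.6, -8.0, 5.4]
gripper_width: 0.288
gripper_force: 30.0
```

Request:
{"method": "drive_tool", "body": {"rows": [[10, 0.23, 0.98, 0, 0, 0, 0], [10, 0, 0, 0, 0, 0, 0]]}}

```text
time_s: 10.08
tcp_pos: [0.5968, 0.1609, 0.0821]
ee_rot: [[-0.973, 0.23, -0.0], [0.23, 0.973, -0.004], [-0.001, -0.004, -1.0]]
wrist_force: [1.3, -7.4, 4.9]
gripper_width: 0.288
gripper_force: 30.0
```

Request:
{"method": "drive_tool", "body": {"rows": [[10, 0.23, 0.98, 0, 0, 0, 0], [10, 0, 0, 0, 0, 0, 0]]}}

```text
time_s: 10.25
tcp_pos: [0.5969, 0.1612, 0.0821]
ee_rot: [[-0.973, 0.23, -0.001], [0.23, 0.973, -0.005], [-0.0, -0.005, -1.0]]
wrist_force: [-0.0, -8.2, 6.6]
gripper_width: 0.29
gripper_force: 30.0
```

Request:
{"method": "drive_tool", "body": {"rows": [[10, -0.46, -1.95, 0, 0, 0, 0], [10, -0.92, -3.9, 0, 0, 0, 0], [10, -0.92, -3.9, 0, 0, 0, 0], [10, -0.92, -3.9, 0, 0, 0, 0], [10, -0.92, -3.9, 0, 0, 0, 0]]}}

```text
time_s: 10.67
tcp_pos: [0.5938, 0.1476, 0.0821]
ee_rot: [[-0.973, 0.229, 0.003], [0.229, 0.973, 0.002], [-0.003, 0.002, -1.0]]
wrist_force: [1.0, 1.7, 6.6]
gripper_width: 0.288
gripper_force: 30.0
```

Request:
{"method": "drive_tool", "body": {"rows": [[10, -0.92, -3.9, 0, 0, 0, 0], [10, -0.92, -3.9, 0, 0, 0, 0], [10, -0.92, -3.9, 0, 0, 0, 0], [10, -0.92, -3.9, 0, 0, 0, 0], [10, -0.92, -3.9, 0, 0, 0, 0]]}}

```text
time_s: 11.08
tcp_pos: [0.5891, 0.1281, 0.0821]
ee_rot: [[-0.973, 0.229, 0.003], [0.229, 0.973, 0.002], [-0.003, 0.002, -1.0]]
wrist_force: [1.3, 2.2, 5.8]
gripper_width: 0.285
gripper_force: 30.0
```

Request:
{"method": "drive_tool", "body": {"rows": [[10, -0.92, -3.9, 0, 0, 0, 0], [10, -0.92, -3.9, 0, 0, 0, 0], [10, -0.92, -3.9, 0, 0, 0, 0], [10, -0.92, -3.9, 0, 0, 0, 0], [10, -0.92, -3.9, 0, 0, 0, 0]]}}

```text
time_s: 11.5
tcp_pos: [0.5845, 0.1085, 0.0821]
ee_rot: [[-0.973, 0.229, 0.003], [0.229, 0.973, 0.001], [-0.003, 0.002, -1.0]]
wrist_force: [-0.7, 3.4, 6.2]
gripper_width: 0.288
gripper_force: 30.0
```

Request:
{"method": "drive_tool", "body": {"rows": [[10, -0.92, -3.9, 0, 0, 0, 0], [10, -0.92, -3.9, 0, 0, 0, 0], [10, -0.92, -3.9, 0, 0, 0, 0], [10, -0.92, -3.9, 0, 0, 0, 0], [10, -0.92, -3.9, 0, 0, 0, 0]]}}

```text
time_s: 11.92
tcp_pos: [0.5799, 0.089, 0.0821]
ee_rot: [[-0.973, 0.229, 0.003], [0.229, 0.973, 0.001], [-0.003, 0.002, -1.0]]
wrist_force: [-0.3, 3.5, 6.8]
gripper_width: 0.289
gripper_force: 30.0
```

Request:
{"method": "drive_tool", "body": {"rows": [[10, -0.92, -3.9, 0, 0, 0, 0], [10, -0.92, -3.9, 0, 0, 0, 0], [10, -0.92, -3.9, 0, 0, 0, 0], [10, -0.92, -3.9, 0, 0, 0, 0], [10, -0.92, -3.9, 0, 0, 0, 0]]}}

```text
time_s: 12.33
tcp_pos: [0.5752, 0.0694, 0.0821]
ee_rot: [[-0.973, 0.229, 0.003], [0.229, 0.973, 0.001], [-0.003, 0.002, -1.0]]
wrist_force: [-0.5, 3.0, 6.8]
gripper_width: 0.291
gripper_force: 30.0
```

Request:
{"method": "drive_tool", "body": {"rows": [[10, -0.92, -3.9, 0, 0, 0, 0], [10, -0.92, -3.9, 0, 0, 0, 0], [10, -0.92, -3.9, 0, 0, 0, 0], [10, -0.92, -3.9, 0, 0, 0, 0], [10, -0.92, -3.9, 0, 0, 0, 0]]}}

```text
time_s: 12.75
tcp_pos: [0.5706, 0.0499, 0.0821]
ee_rot: [[-0.973, 0.229, 0.003], [0.229, 0.973, 0.001], [-0.003, 0.002, -1.0]]
wrist_force: [0.1, 1.4, 6.3]
gripper_width: 0.293
gripper_force: 30.0
```

Now fine sampling through the tight spot.

Request:
{"method": "drive_tool", "body": {"rows": [[10, -0.92, -3.9, 0, 0, 0, 0], [10, -0.69, -2.92, 0, 0, 0, 0], [10, -0.69, -2.92, 0, 0, 0, 0]]}}

```text
time_s: 13.0
tcp_pos: [0.5683, 0.04, 0.0821]
ee_rot: [[-0.973, 0.229, 0.003], [0.229, 0.973, 0.001], [-0.003, 0.002, -1.0]]
wrist_force: [-0.3, 2.2, 6.3]
gripper_width: 0.289
gripper_force: 30.0
```

Request:
{"method": "drive_tool", "body": {"rows": [[10, -0.69, -2.92, 0, 0, 0, 0]]}}

```text
time_s: 13.08
tcp_pos: [0.5676, 0.0372, 0.0821]
ee_rot: [[-0.973, 0.229, 0.003], [0.229, 0.973, 0.001], [-0.003, 0.002, -1.0]]
wrist_force: [-0.7, 2.1, 6.4]
gripper_width: 0.289
gripper_force: 30.0
```

Request:
{"method": "drive_tool", "body": {"rows": [[10, -0.69, -2.92, 0, 0, 0, 0]]}}

```text
time_s: 13.17
tcp_pos: [0.5669, 0.0343, 0.0821]
ee_rot: [[-0.973, 0.229, 0.003], [0.229, 0.973, 0.001], [-0.003, 0.002, -1.0]]
wrist_force: [-0.2, 2.2, 6.0]
gripper_width: 0.289
gripper_force: 30.0
```

Request:
{"method": "drive_tool", "body": {"rows": [[10, -0.69, -2.92, 0, 0, 0, 0]]}}

```text
time_s: 13.25
tcp_pos: [0.5662, 0.0313, 0.0821]
ee_rot: [[-0.973, 0.229, 0.003], [0.229, 0.973, 0.001], [-0.003, 0.002, -1.0]]
wrist_force: [-0.6, 2.3, 6.5]
gripper_width: 0.288
gripper_force: 30.0
```

Request:
{"method": "drive_tool", "body": {"rows": [[10, -0.69, -2.92, 0, 0, 0, 0]]}}

```text
time_s: 13.33
tcp_pos: [0.5656, 0.0286, 0.0821]
ee_rot: [[-0.973, 0.229, 0.003], [0.229, 0.973, 0.001], [-0.003, 0.002, -1.0]]
wrist_force: [-0.6, 5.9, 7.2]
gripper_width: 0.289
gripper_force: 30.0
```

Request:
{"method": "drive_tool", "body": {"rows": [[10, -0.69, -2.92, 0, 0, 0, 0]]}}

```text
time_s: 13.42
tcp_pos: [0.565, 0.0263, 0.0821]
ee_rot: [[-0.973, 0.23, 0.004], [0.23, 0.973, 0.002], [-0.003, 0.003, -1.0]]
wrist_force: [-0.2, 8.0, 6.6]
gripper_width: 0.287
gripper_force: 30.0
```

Request:
{"method": "drive_tool", "body": {"rows": [[10, -0.69, -2.92, 0, 0, 0, 0]]}}

```text
time_s: 13.5
tcp_pos: [0.5645, 0.0238, 0.0821]
ee_rot: [[-0.973, 0.23, 0.004], [0.23, 0.973, 0.003], [-0.003, 0.004, -1.0]]
wrist_force: [-1.5, 8.2, 6.5]
gripper_width: 0.287
gripper_force: 30.0
```

Request:
{"method": "drive_tool", "body": {"rows": [[10, -0.69, -2.92, 0, 0, 0, 0]]}}

```text
time_s: 13.58
tcp_pos: [0.5638, 0.0211, 0.0821]
ee_rot: [[-0.973, 0.23, 0.004], [0.23, 0.973, 0.003], [-0.003, 0.004, -1.0]]
wrist_force: [-0.1, 9.2, 5.9]
gripper_width: 0.289
gripper_force: 30.0
```

Request:
{"method": "drive_tool", "body": {"rows": [[10, -0.69, -2.92, 0, 0, 0, 0]]}}

```text
time_s: 13.67
tcp_pos: [0.5632, 0.0183, 0.0821]
ee_rot: [[-0.973, 0.229, 0.004], [0.229, 0.973, 0.003], [-0.003, 0.004, -1.0]]
wrist_force: [-1.0, 8.0, 6.4]
gripper_width: 0.284
gripper_force: 30.0
```

Request:
{"method": "drive_tool", "body": {"rows": [[10, -0.69, -2.92, 0, 0, 0, 0]]}}

```text
time_s: 13.75
tcp_pos: [0.5625, 0.0154, 0.0821]
ee_rot: [[-0.973, 0.229, 0.004], [0.229, 0.973, 0.003], [-0.003, 0.004, -1.0]]
wrist_force: [-0.9, 8.2, 6.8]
gripper_width: 0.287
gripper_force: 30.0
```

Request:
{"method": "drive_tool", "body": {"rows": [[10, -0.69, -2.92, 0, 0, 0, 0]]}}

```text
time_s: 13.83
tcp_pos: [0.5618, 0.0124, 0.0821]
ee_rot: [[-0.973, 0.229, 0.004], [0.229, 0.973, 0.003], [-0.003, 0.004, -1.0]]
wrist_force: [-0.8, 8.4, 6.6]
gripper_width: 0.284
gripper_force: 30.0
```

Request:
{"method": "drive_tool", "body": {"rows": [[10, -0.69, -2.92, 0, 0, 0, 0]]}}

```text
time_s: 13.92
tcp_pos: [0.5611, 0.0095, 0.0821]
ee_rot: [[-0.973, 0.229, 0.004], [0.229, 0.973, 0.003], [-0.003, 0.004, -1.0]]
wrist_force: [-1.2, 8.3, 6.4]
gripper_width: 0.284
gripper_force: 30.0
```

Request:
{"method": "drive_tool", "body": {"rows": [[10, -0.69, -2.92, 0, 0, 0, 0]]}}

```text
time_s: 14.0
tcp_pos: [0.5604, 0.0066, 0.0821]
ee_rot: [[-0.973, 0.229, 0.004], [0.229, 0.973, 0.003], [-0.003, 0.004, -1.0]]
wrist_force: [-0.8, 7.5, 6.3]
gripper_width: 0.291
gripper_force: 30.0
```

Request:
{"method": "drive_tool", "body": {"rows": [[10, -0.69, -2.92, 0, 0, 0, 0]]}}

```text
time_s: 14.08
tcp_pos: [0.5597, 0.0036, 0.0821]
ee_rot: [[-0.973, 0.229, 0.004], [0.229, 0.973, 0.003], [-0.003, 0.004, -1.0]]
wrist_force: [-0.3, 7.9, 6.3]
gripper_width: 0.284
gripper_force: 30.0
```

Request:
{"method": "drive_tool", "body": {"rows": [[10, -0.69, -2.92, 0, 0, 0, 0]]}}

```text
time_s: 14.17
tcp_pos: [0.559, 0.0007, 0.0821]
ee_rot: [[-0.973, 0.229, 0.004], [0.229, 0.973, 0.003], [-0.003, 0.004, -1.0]]
wrist_force: [-0.6, 7.8, 6.7]
gripper_width: 0.286
gripper_force: 30.0
```

Request:
{"method": "drive_tool", "body": {"rows": [[10, -0.69, -2.92, 0, 0, 0, 0]]}}

```text
time_s: 14.25
tcp_pos: [0.5583, -0.0023, 0.0821]
ee_rot: [[-0.973, 0.229, 0.004], [0.229, 0.973, 0.003], [-0.003, 0.003, -1.0]]
wrist_force: [0.0, 7.3, 6.3]
gripper_width: 0.287
gripper_force: 30.0
```

Request:
{"method": "drive_tool", "body": {"rows": [[10, -0.69, -2.92, 0, 0, 0, 0]]}}

```text
time_s: 14.33
tcp_pos: [0.5575, -0.0055, 0.0821]
ee_rot: [[-0.973, 0.229, 0.004], [0.229, 0.973, 0.002], [-0.003, 0.003, -1.0]]
wrist_force: [-0.7, 4.3, 7.1]
gripper_width: 0.288
gripper_force: 30.0
```

Request:
{"method": "drive_tool", "body": {"rows": [[10, -0.69, -2.92, 0, 0, 0, 0]]}}

```text
time_s: 14.42
tcp_pos: [0.5567, -0.0089, 0.0821]
ee_rot: [[-0.973, 0.229, 0.003], [0.229, 0.973, 0.001], [-0.003, 0.002, -1.0]]
wrist_force: [-1.1, 2.2, 6.8]
gripper_width: 0.291
gripper_force: 30.0
```

Request:
{"method": "drive_tool", "body": {"rows": [[10, -0.92, -3.9, 0, 0, 0, 0], [10, -0.92, -3.9, 0, 0, 0, 0], [10, -0.92, -3.9, 0, 0, 0, 0], [10, -0.92, -3.9, 0, 0, 0, 0], [10, -0.92, -3.9, 0, 0, 0, 0]]}}

```text
time_s: 14.83
tcp_pos: [0.5518, -0.0292, 0.0821]
ee_rot: [[-0.973, 0.229, 0.003], [0.229, 0.973, 0.0], [-0.002, 0.001, -1.0]]
wrist_force: [0.2, 2.5, 7.5]
gripper_width: 0.283
gripper_force: 30.0
```

Request:
{"method": "drive_tool", "body": {"rows": [[10, -0.92, -3.9, 0, 0, 0, 0], [10, -0.92, -3.9, 0, 0, 0, 0], [10, -0.92, -3.9, 0, 0, 0, 0], [10, -0.92, -3.9, 0, 0, 0, 0], [10, -0.92, -3.9, 0, 0, 0, 0]]}}

```text
time_s: 15.25
tcp_pos: [0.5472, -0.0488, 0.0821]
ee_rot: [[-0.973, 0.229, 0.003], [0.229, 0.973, 0.0], [-0.002, 0.001, -1.0]]
wrist_force: [-0.1, 2.2, 7.4]
gripper_width: 0.289
gripper_force: 30.0
```

Request:
{"method": "drive_tool", "body": {"rows": [[10, -0.92, -3.9, 0, 0, 0, 0], [10, -0.92, -3.9, 0, 0, 0, 0], [10, -0.92, -3.9, 0, 0, 0, 0], [10, -0.92, -3.9, 0, 0, 0, 0], [10, -0.92, -3.9, 0, 0, 0, 0]]}}

```text
time_s: 15.67
tcp_pos: [0.5425, -0.0683, 0.0821]
ee_rot: [[-0.973, 0.229, 0.002], [0.229, 0.973, 0.0], [-0.002, 0.001, -1.0]]
wrist_force: [-0.7, 2.6, 7.2]
gripper_width: 0.288
gripper_force: 30.0
```

Request:
{"method": "drive_tool", "body": {"rows": [[10, -0.92, -3.9, 0, 0, 0, 0], [10, -0.92, -3.9, 0, 0, 0, 0], [10, -0.92, -3.9, 0, 0, 0, 0], [10, -0.92, -3.9, 0, 0, 0, 0], [10, -0.92, -3.9, 0, 0, 0, 0]]}}

```text
time_s: 16.08
tcp_pos: [0.5379, -0.0879, 0.0821]
ee_rot: [[-0.973, 0.229, 0.002], [0.229, 0.973, 0.0], [-0.002, 0.001, -1.0]]
wrist_force: [-0.5, 3.3, 8.1]
gripper_width: 0.288
gripper_force: 30.0
```

Request:
{"method": "drive_tool", "body": {"rows": [[10, -0.92, -3.9, 0, 0, 0, 0], [10, -0.92, -3.9, 0, 0, 0, 0], [10, -0.92, -3.9, 0, 0, 0, 0], [10, -0.92, -3.9, 0, 0, 0, 0], [10, -0.92, -3.9, 0, 0, 0, 0]]}}

```text
time_s: 16.5
tcp_pos: [0.5333, -0.1074, 0.0821]
ee_rot: [[-0.973, 0.23, 0.002], [0.23, 0.973, 0.0], [-0.002, 0.001, -1.0]]
wrist_force: [-0.8, 2.8, 7.7]
gripper_width: 0.289
gripper_force: 30.0
```

Request:
{"method": "drive_tool", "body": {"rows": [[10, -0.46, -1.95, 0, 0, 0, 0], [10, -0.23, -0.98, 0, 0, 0, 0]]}}

```text
time_s: 16.67
tcp_pos: [0.5325, -0.1105, 0.082]
ee_rot: [[-0.973, 0.23, 0.002], [0.23, 0.973, -0.0], [-0.002, 0.0, -1.0]]
wrist_force: [-0.5, 2.5, 8.1]
gripper_width: 0.287
gripper_force: 30.0
```

Request:
{"method": "drive_tool", "body": {"rows": [[10, -0.46, -1.95, 0, 0, 0, 0], [10, -0.23, -0.98, 0, 0, 0, 0]]}}

```text
time_s: 16.83
tcp_pos: [0.5318, -0.1133, 0.082]
ee_rot: [[-0.973, 0.23, 0.002], [0.23, 0.973, -0.0], [-0.002, 0.0, -1.0]]
wrist_force: [-1.3, 2.2, 6.9]
gripper_width: 0.291
gripper_force: 30.0
```

Request:
{"method": "drive_tool", "body": {"rows": [[10, -0.23, -0.98, 0, 0, 0, 0], [10, -0.23, -0.98, 0, 0, 0, 0]]}}

```text
time_s: 17.0
tcp_pos: [0.5314, -0.1152, 0.0821]
ee_rot: [[-0.973, 0.23, 0.002], [0.23, 0.973, -0.0], [-0.002, 0.0, -1.0]]
wrist_force: [0.8, 2.6, 7.6]
gripper_width: 0.285
gripper_force: 30.0
```

Request:
{"method": "drive_tool", "body": {"rows": [[10, -0.23, -0.98, 0, 0, 0, 0], [10, -0.23, -0.98, 0, 0, 0, 0]]}}

```text
time_s: 17.17
tcp_pos: [0.5309, -0.1172, 0.082]
ee_rot: [[-0.973, 0.23, 0.002], [0.23, 0.973, -0.0], [-0.002, 0.0, -1.0]]
wrist_force: [-0.0, 2.1, 8.4]
gripper_width: 0.287
gripper_force: 30.0
```

Request:
{"method": "drive_tool", "body": {"rows": [[10, -0.23, -0.98, 0, 0, 0, 0], [10, -0.23, -0.98, 0, 0, 0, 0]]}}

```text
time_s: 17.33
tcp_pos: [0.5305, -0.1191, 0.082]
ee_rot: [[-0.973, 0.23, 0.002], [0.23, 0.973, -0.0], [-0.002, 0.0, -1.0]]
wrist_force: [-0.7, 1.8, 7.1]
gripper_width: 0.29
gripper_force: 30.0
```

Request:
{"method": "drive_tool", "body": {"rows": [[10, -0.23, -0.98, 0, 0, 0, 0]]}}

```text
time_s: 17.42
tcp_pos: [0.5302, -0.1201, 0.082]
ee_rot: [[-0.973, 0.23, 0.002], [0.23, 0.973, -0.0], [-0.002, 0.0, -1.0]]
wrist_force: [-0.8, 2.1, 7.4]
gripper_width: 0.288
gripper_force: 30.0
```

Request:
{"method": "drive_tool", "body": {"rows": [[10, -0.23, -0.98, 0, 0, 0, 0], [10, -0.23, -0.98, 0, 0, 0, 0]]}}

```text
time_s: 17.58
tcp_pos: [0.5298, -0.1221, 0.0821]
ee_rot: [[-0.973, 0.23, 0.002], [0.23, 0.973, -0.0], [-0.002, 0.0, -1.0]]
wrist_force: [-0.2, 2.0, 8.1]
gripper_width: 0.291
gripper_force: 30.0
```

Request:
{"method": "drive_tool", "body": {"rows": [[10, -0.23, -0.98, 0, 0, 0, 0], [10, -0.23, -0.98, 0, 0, 0, 0]]}}

```text
time_s: 17.75
tcp_pos: [0.5293, -0.124, 0.0821]
ee_rot: [[-0.973, 0.23, 0.002], [0.23, 0.973, -0.0], [-0.002, 0.0, -1.0]]
wrist_force: [-0.6, 1.3, 8.0]
gripper_width: 0.287
gripper_force: 30.0
```

Request:
{"method": "drive_tool", "body": {"rows": [[10, -0.23, -0.98, 0, 0, 0, 0], [10, -0.23, -0.98, 0, 0, 0, 0]]}}

```text
time_s: 17.92
tcp_pos: [0.5289, -0.1259, 0.082]
ee_rot: [[-0.973, 0.23, 0.002], [0.23, 0.973, 0.0], [-0.002, 0.001, -1.0]]
wrist_force: [-0.8, 5.1, 8.1]
gripper_width: 0.287
gripper_force: 30.0
```

Request:
{"method": "drive_tool", "body": {"rows": [[10, -0.23, -0.98, 0, 0, 0, 0], [10, 0, 0, 0, 0, 0, 0]]}}

```text
time_s: 18.08
tcp_pos: [0.5288, -0.1265, 0.0821]
ee_rot: [[-0.973, 0.23, 0.002], [0.23, 0.973, 0.001], [-0.002, 0.001, -1.0]]
wrist_force: [-0.4, 5.0, 7.5]
gripper_width: 0.286
gripper_force: 30.0
```

Request:
{"method": "drive_tool", "body": {"rows": [[10, -0.23, -0.98, 0, 0, 0, 0], [10, -0.23, -0.98, 0, 0, 0, 0], [10, 0, 0, 0, 0, 0, 0]]}}

```text
time_s: 18.33
tcp_pos: [0.5285, -0.1275, 0.0821]
ee_rot: [[-0.973, 0.23, 0.003], [0.23, 0.973, 0.002], [-0.003, 0.003, -1.0]]
wrist_force: [-0.6, 8.6, 8.2]
gripper_width: 0.288
gripper_force: 30.0
```

Request:
{"method": "drive_tool", "body": {"rows": [[10, 0.46, 1.95, 0, 0, 0, 0], [10, 0.92, 3.9, 0, 0, 0, 0], [10, 0.92, 3.9, 0, 0, 0, 0], [10, 0.92, 3.9, 0, 0, 0, 0], [10, 0.92, 3.9, 0, 0, 0, 0]]}}

```text
time_s: 18.75
tcp_pos: [0.5321, -0.1122, 0.0821]
ee_rot: [[-0.973, 0.229, 0.001], [0.229, 0.973, -0.001], [-0.002, -0.001, -1.0]]
wrist_force: [-0.1, -2.0, 6.6]
gripper_width: 0.285
gripper_force: 30.0
```

Request:
{"method": "drive_tool", "body": {"rows": [[10, 0.92, 3.9, 0, 0, 0, 0], [10, 0.92, 3.9, 0, 0, 0, 0], [10, 0.92, 3.9, 0, 0, 0, 0], [10, 0.92, 3.9, 0, 0, 0, 0], [10, 0.92, 3.9, 0, 0, 0, 0]]}}

```text
time_s: 19.17
tcp_pos: [0.5367, -0.0927, 0.082]
ee_rot: [[-0.973, 0.229, 0.001], [0.229, 0.973, -0.001], [-0.002, -0.001, -1.0]]
wrist_force: [0.1, -1.3, 6.9]
gripper_width: 0.287
gripper_force: 30.0
```

Request:
{"method": "drive_tool", "body": {"rows": [[10, 0.92, 3.9, 0, 0, 0, 0], [10, 0.92, 3.9, 0, 0, 0, 0], [10, 0.92, 3.9, 0, 0, 0, 0], [10, 0.92, 3.9, 0, 0, 0, 0], [10, 0.92, 3.9, 0, 0, 0, 0]]}}

```text
time_s: 19.58
tcp_pos: [0.5414, -0.0732, 0.0821]
ee_rot: [[-0.973, 0.229, 0.001], [0.229, 0.973, -0.001], [-0.002, -0.001, -1.0]]
wrist_force: [-0.2, -2.2, 6.3]
gripper_width: 0.288
gripper_force: 30.0
```

Request:
{"method": "drive_tool", "body": {"rows": [[10, 0.92, 3.9, 0, 0, 0, 0], [10, 0.92, 3.9, 0, 0, 0, 0], [10, 0.92, 3.9, 0, 0, 0, 0], [10, 0.92, 3.9, 0, 0, 0, 0], [10, 0.92, 3.9, 0, 0, 0, 0]]}}

```text
time_s: 20.0
tcp_pos: [0.546, -0.0537, 0.082]
ee_rot: [[-0.973, 0.229, 0.001], [0.229, 0.973, -0.001], [-0.002, -0.001, -1.0]]
wrist_force: [0.3, -2.1, 7.5]
gripper_width: 0.288
gripper_force: 30.0
```

Request:
{"method": "drive_tool", "body": {"rows": [[10, 0.92, 3.9, 0, 0, 0, 0], [10, 0.92, 3.9, 0, 0, 0, 0], [10, 0.92, 3.9, 0, 0, 0, 0], [10, 0.92, 3.9, 0, 0, 0, 0], [10, 0.92, 3.9, 0, 0, 0, 0]]}}

```text
time_s: 20.42
tcp_pos: [0.5506, -0.0342, 0.0821]
ee_rot: [[-0.973, 0.229, 0.001], [0.229, 0.973, -0.001], [-0.002, -0.001, -1.0]]
wrist_force: [-0.9, -2.7, 7.6]
gripper_width: 0.288
gripper_force: 30.0
```

Request:
{"method": "drive_tool", "body": {"rows": [[10, 0.92, 3.9, 0, 0, 0, 0], [10, 0.92, 3.9, 0, 0, 0, 0], [10, 0.46, 1.95, 0, 0, 0, 0]]}}

```text
time_s: 20.67
tcp_pos: [0.553, -0.0242, 0.0821]
ee_rot: [[-0.973, 0.229, 0.001], [0.229, 0.973, -0.001], [-0.002, -0.001, -1.0]]
wrist_force: [-0.4, -2.6, 6.8]
gripper_width: 0.287
gripper_force: 30.0
```

Request:
{"method": "drive_tool", "body": {"rows": [[10, 0.46, 1.95, 0, 0, 0, 0]]}}

```text
time_s: 20.75
tcp_pos: [0.5534, -0.0224, 0.0821]
ee_rot: [[-0.973, 0.229, 0.002], [0.229, 0.973, -0.001], [-0.002, -0.001, -1.0]]
wrist_force: [-0.2, -1.5, 6.9]
gripper_width: 0.289
gripper_force: 30.0
```

Request:
{"method": "drive_tool", "body": {"rows": [[10, 0.46, 1.95, 0, 0, 0, 0]]}}

```text
time_s: 20.83
tcp_pos: [0.5538, -0.0205, 0.0821]
ee_rot: [[-0.973, 0.229, 0.002], [0.229, 0.973, -0.001], [-0.002, -0.001, -1.0]]
wrist_force: [0.2, -1.3, 7.2]
gripper_width: 0.285
gripper_force: 30.0
```

Request:
{"method": "drive_tool", "body": {"rows": [[10, 0.46, 1.95, 0, 0, 0, 0]]}}

```text
time_s: 20.92
tcp_pos: [0.5543, -0.0186, 0.0821]
ee_rot: [[-0.973, 0.229, 0.002], [0.229, 0.973, -0.001], [-0.002, -0.001, -1.0]]
wrist_force: [-0.7, -2.6, 6.9]
gripper_width: 0.285
gripper_force: 30.0
```

Request:
{"method": "drive_tool", "body": {"rows": [[10, 0.46, 1.95, 0, 0, 0, 0]]}}

```text
time_s: 21.0
tcp_pos: [0.5548, -0.0167, 0.0821]
ee_rot: [[-0.973, 0.229, 0.002], [0.229, 0.973, -0.001], [-0.002, -0.001, -1.0]]
wrist_force: [-0.2, -2.5, 5.7]
gripper_width: 0.287
gripper_force: 30.0
```

Request:
{"method": "drive_tool", "body": {"rows": [[10, 0.46, 1.95, 0, 0, 0, 0]]}}

```text
time_s: 21.08
tcp_pos: [0.5552, -0.0147, 0.082]
ee_rot: [[-0.973, 0.229, 0.001], [0.229, 0.973, -0.001], [-0.002, -0.001, -1.0]]
wrist_force: [0.2, -2.4, 7.3]
gripper_width: 0.288
gripper_force: 30.0
```

Request:
{"method": "drive_tool", "body": {"rows": [[10, 0.46, 1.95, 0, 0, 0, 0]]}}

```text
time_s: 21.17
tcp_pos: [0.5557, -0.0128, 0.0821]
ee_rot: [[-0.973, 0.229, 0.002], [0.229, 0.973, -0.001], [-0.002, -0.001, -1.0]]
wrist_force: [0.5, -1.9, 7.4]
gripper_width: 0.284
gripper_force: 30.0
```

Request:
{"method": "drive_tool", "body": {"rows": [[10, 0.46, 1.95, 0, 0, 0, 0]]}}

```text
time_s: 21.25
tcp_pos: [0.5561, -0.0108, 0.082]
ee_rot: [[-0.973, 0.229, 0.001], [0.229, 0.973, -0.001], [-0.002, -0.001, -1.0]]
wrist_force: [-0.2, -2.2, 7.0]
gripper_width: 0.288
gripper_force: 30.0
```

Request:
{"method": "drive_tool", "body": {"rows": [[10, 0.46, 1.95, 0, 0, 0, 0]]}}

```text
time_s: 21.33
tcp_pos: [0.5565, -0.009, 0.082]
ee_rot: [[-0.973, 0.229, 0.001], [0.229, 0.973, -0.002], [-0.002, -0.001, -1.0]]
wrist_force: [0.4, -5.6, 6.6]
gripper_width: 0.29
gripper_force: 30.0
```

Request:
{"method": "drive_tool", "body": {"rows": [[10, 0.46, 1.95, 0, 0, 0, 0], [10, 0.46, 1.95, 0, 0, 0, 0], [10, 0.46, 1.95, 0, 0, 0, 0], [10, 0.46, 1.95, 0, 0, 0, 0], [10, 0.46, 1.95, 0, 0, 0, 0]]}}

```text
time_s: 21.75
tcp_pos: [0.5585, -0.0007, 0.0821]
ee_rot: [[-0.973, 0.23, 0.0], [0.23, 0.973, -0.003], [-0.001, -0.003, -1.0]]
wrist_force: [0.8, -7.7, 6.9]
gripper_width: 0.288
gripper_force: 30.0
```

Request:
{"method": "drive_tool", "body": {"rows": [[10, 0.46, 1.95, 0, 0, 0, 0], [10, 0.46, 1.95, 0, 0, 0, 0], [10, 0.46, 1.95, 0, 0, 0, 0], [10, 0.46, 1.95, 0, 0, 0, 0], [10, 0.46, 1.95, 0, 0, 0, 0]]}}

```text
time_s: 22.17
tcp_pos: [0.5608, 0.009, 0.0821]
ee_rot: [[-0.973, 0.23, 0.0], [0.23, 0.973, -0.003], [-0.001, -0.003, -1.0]]
wrist_force: [0.0, -7.8, 7.0]
gripper_width: 0.284
gripper_force: 30.0
```

Request:
{"method": "drive_tool", "body": {"rows": [[10, 0, 0, 0, 0, 0, 0], [10, 0, 0, 0, 0, 0, 0]]}}

```text
time_s: 22.33
tcp_pos: [0.561, 0.0099, 0.0821]
ee_rot: [[-0.973, 0.23, 0.001], [0.23, 0.973, -0.002], [-0.001, -0.002, -1.0]]
wrist_force: [0.9, -4.6, 8.5]
gripper_width: 0.289
gripper_force: 30.0
```

Request:
{"method": "drive_tool", "body": {"rows": [[35, 0, 0, 0, 0, 0, 0], [45, 0, 0, 0, 0, 0, 0], [55, 0, 0, 0, 0, 0, 0], [60, 0, 0, 0, 0, 0, 0], [60, 0, 0, 0, 0, 0, 0]]}}

```text
time_s: 22.75
tcp_pos: [0.5601, 0.0114, 0.0804]
ee_rot: [[-0.973, 0.23, -0.001], [0.23, 0.973, -0.0], [0.001, -0.0, -1.0]]
wrist_force: [-0.3, 0.1, 0.8]
gripper_width: 0.553
gripper_force: 0.0
```

Request:
{"method": "drive_tool", "body": {"rows": [[60, 0, 0, 0, 0, 0, 0], [60, 0, 0, 0, 0, 0, 0]]}}

```text
time_s: 22.92
tcp_pos: [0.5604, 0.0114, 0.0807]
ee_rot: [[-0.973, 0.23, -0.0], [0.23, 0.973, -0.0], [0.0, -0.0, -1.0]]
wrist_force: [-0.2, 0.6, 0.7]
gripper_width: 0.587
gripper_force: 0.0
```

Request:
{"method": "drive_tool", "body": {"rows": [[60, 0, 0, 10, 0, 0, 0], [60, 0, 0, 20, 0, 0, 0], [60, 0, 0, 30, 0, 0, 0], [60, 0, 0, 35, 0, 0, 0], [60, 0, 0, 35, 0, 0, 0]]}}

```text
time_s: 23.33
tcp_pos: [0.5601, 0.0112, 0.2129]
ee_rot: [[-0.973, 0.23, -0.001], [0.23, 0.973, -0.0], [0.0, -0.0, -1.0]]
wrist_force: [0.8, 0.6, -0.0]
gripper_width: 0.603
gripper_force: 0.0
```

Request:
{"method": "drive_tool", "body": {"rows": [[60, -25, -30, 20, 0, 0, 0], [60, -25, -30, 0, 0, 0, 0], [60, -25, -30, 0, 0, 0, 0], [60, -25, -30, 0, 0, 0, 0], [60, -25, -30, 0, 0, 0, 0]]}}

```text
time_s: 23.75
tcp_pos: [0.4354, -0.1382, 0.231]
ee_rot: [[-0.973, 0.229, 0.002], [0.229, 0.973, -0.0], [-0.002, 0.0, -1.0]]
wrist_force: [0.2, -0.8, -0.3]
gripper_width: 0.601
gripper_force: 0.0
```

Request:
{"method": "drive_tool", "body": {"rows": [[60, 0, -30, 0, 0, 0, 0], [60, 0, -30, 0, 0, 0, 0], [60, 0, -20, 0, 0, 0, 0], [60, 0, 0, 0, 0, 0, 0], [60, 0, 0, 0, 0, 0, 0]]}}

```text
time_s: 24.17
tcp_pos: [0.4365, -0.2178, 0.2304]
ee_rot: [[-0.973, 0.232, 0.0], [0.232, 0.973, 0.0], [-0.0, 0.0, -1.0]]
wrist_force: [0.6, -0.6, -0.8]
gripper_width: 0.6
gripper_force: 0.0
```

```bash
python3 - <<'E'
from h import *
u=np.array([.2297,.9733]);x=np.array([.9733,-.2297]);o=np.array([.561,.0095])
for n in("top","side"):
    c=capture(n);P=pts(c);save(c,n+"9.png")
    q=P[:,:2]-o;a=np.c_[q@x,q@u,P[:,2]]
    k=(abs(a[:,0])<.03)&(abs(a[:,1])<.27)&(a[:,2]>.095)&(a[:,2]<.115);print(n,"knob",k.sum(),np.round(np.median(P[k],0),4),np.round(a[k].min(0),4),np.round(a[k].max(0),4))
E
```

```text
top knob 93 [0.5593 0.0093 0.1034] [-0.0129 -0.0128  0.0965] [0.0116 0.0121 0.1083]
side knob 87 [0.5581 0.0135 0.1042] [-0.0143 -0.0128  0.0952] [0.0089 0.0137 0.1096]
```

View pics/top9.png

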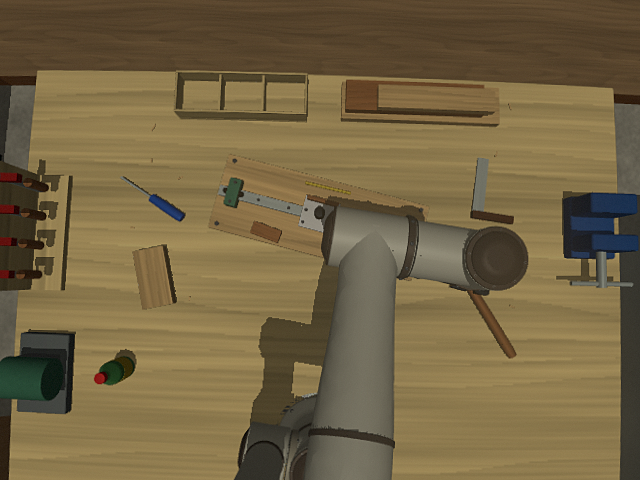

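The picture shows the knob at about (320, 212), standing where I left it. The offcut at (266, 231) and the pencil at (328, 187) haven't moved, and the arm is clear.

```bash
python3 -c "from station import *; print(finish_job())"
```

```text
the job is handed in; nothing more can be done
None
```

I stroked the carriage to the green stop and then the red one, pressing each bumper gently. I left it released at about the middle of the tight spot (near the bed's centre, about 0 mm along its y axis) and handed the job in at about 24 s; no verdict came back.

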